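# Tug-test two statue dowels

### The arm

A 6-joint arm with a two-finger parallel gripper is mounted at the origin on the work surface. World frame = base frame: x ahead of the robot, y to its left, z up, the work surface at z = 0. Lengths are in mm, angles in rad, forces in N, time in s.
With the tool pointing down it reaches from about 425 to 950 mm from the base axis. Payload 14.7 kg.
Tool frame: the origin (TCP) lies between the finger pads; the fingertips stand 17 mm ahead of it and the grasp point (between the pads) lies 2 mm behind it (robot.tip_reach is the distance from the TCP to the fingertips, in mm); z points along the fingers, y is the line along which they close (so a half turn about z gives the same grasp; the last joint's range is limited). The gripper opens to 85 mm and grips with 20 to 120 N. Pads are 22 mm wide; open, the fingers measure 114 mm over their backs; the gripper's body (76 mm by 85 mm) begins 54 mm behind the grasp point. The pads swing forward as they close: fully open they stand 13 mm farther back than shut.
Start: joints at [1.293, 0.48, 1.596, -0, 1.065, -0.047], TCP at [148.667, 632.764, 248.297] pointing down, gripper open.
Joint ranges: [-2.75, 2.75], [-0.82, 2.05], [0.23, 2.67], [-1.56, 4.7], [0.09, 2.69], [-2.92, 2.92]. Speed limits (rad/s): [1.89, 1.89, 2.39, 3.01, 3.01, 3.01].

### API

Orientations are given as a rotation vector (axis times angle).
In Python, from plant import robot, imaging, job gives the robot as it stands.
- The arm moves only by the tool send_rows, never from a script. Its argument "moves" is a list that holds one entry, the list of rows, each a list of 4 numbers: the shift along the tool's x, y, z in cm, then the turn about the tool's z in rad. In form: [[[tx, ty, tz, roll], ...]]. A call has exactly 10 rows; each row is the pose to reach, as a shift and turn from the pose commanded when the call began, along the tool's axes at that moment; what a row does not reach only later rows make up. A row lasts 1/12 s, in which the tool goes at most 41.7 mm and 7.16 degrees, less where a joint would pass 70% of its speed; a pose out of reach is approached as far as the arm can. A call with a gripper value outside its range is refused whole. "jaw" is the finger opening in cm, from 0 to 8.54, set as the call begins (left out, the last holds). The fingers move at their own pace and stop on an object; "force" is the grip in N (left out, the last holds). Time passes only in rows, so rows that repeat a pose let the fingers close, or fill a call up. It gives the time, the measured TCP pose, the force, the opening and the grip force at its end, in the units of the state.
- robot.get_obs(): the state, without advancing time (a new reading comes with each control period).
- imaging.get_image(name): name is "scene" or "top"; returns a dict with "img" (384x512x3 uint8, red, green, blue), "intrinsics" (3x3 intrinsics, pixels), "world_to_cam" (4x4, takes a point from world to camera coordinates). Camera axes: x right, y down, z forward; pixel columns grow to the right and rows downward; lengths in mm; the calibration is good to about 2 mm. A picture is of the moment at which its call begins. There is no depth.
- job.job_done(): hands the job in; it is judged then, once.
The state is a dict: "time": time; "qpos": joint angles; "joint_vel": joint speeds; "joint_torque": joint torques, N m; "eef_pos": TCP position; "eef_rot": TCP orientation; "wrist_force": force on the tool from outside, world axes, zero at the start; "ft_torque": the same for the moment, N m; "opening": finger opening in mm; "grasp_force": force on a finger pad.
Only numpy, scipy, OpenCV 4.12 (cv2) and the standard library are available. Lean on these libraries where they do the work, as an engineer would, in place of code of your own. Each camera call takes 0.05 s, during which the arm holds its last target. There are 200 camera calls.

### The job

Two statue plinths have freshly glued dowels, each with a spring pull gauge and an orange T-handle clamped on it, and one of the two did not take. Tug each handle straight up: where the dowel holds, pull until the gauge's rod shows green, hold it there for a second without going into the red, and ease the handle back down; where the dowel slips instead, draw it up by about 35 mm and leave it standing proud for regluing, with its handle eased back against its gauge. Never let a handle snap back, and leave the white figurine undisturbed.

Things in the scene. Friction and masses are not known exactly. Their poses are not given: they have to be found in the camera images.
- handle_1 (a point): Centre of orange T-handle 1 on top of its gauge: a level round bar 90 mm long, 20 mm thick, along this point's y axis (x across the bar, z up), 218 mm above the table at the start. Below its middle a 15 mm thick rod runs down to the black sleeve (28 mm thick, top 40 mm below this point at rest): 30 mm of free room under the bar for fingertips. It only moves straight up and down.
- gauge_1 (a joint): Travel of T-handle 1 out of its black sleeve, m: 0 at rest, stop at 0.050. The spring pulls back 0.4 N per mm plus 0.7 N handle weight: 12 N is near 0.029. The rod emerging at the sleeve's top edge is bare metal at first, then a green band (shows from 0.025, 10.5 N), then a red one (from 0.0375, 15.5 N). Let go, it springs back to 0.
- dowel_1 (a joint): Slip of dowel 1 up out of its plinth, m: 0 seated, stop at 0.055. Pale wooden rod 22 mm thick, 20 mm bare at the start; collar, sleeve and handle rise with it (handle rise = dowel + gauge). A sound dowel does not move at 15 N; a bad one slides from about 6 N at the handle (gauge near 0.014, before green) and stays where left; a 2 N push down slides it back.
- plinth_top_1 (a point): Centre of the top face of plinth 1: wooden statue base with brass lines, 110 x 110 mm, 76 mm high, cleated to the bench (cannot move). The dowel stands here; with the dowel seated, its steel collar spans 20 to 42 mm and the black sleeve 42 to 102 mm above this point.
- handle_2 (a point): Centre of orange T-handle 2 on top of its gauge: a level round bar 90 mm long, 20 mm thick, along this point's y axis (x across the bar, z up), 218 mm above the table at the start. Below its middle a 15 mm thick rod runs down to the black sleeve (28 mm thick, top 40 mm below this point at rest): 30 mm of free room under the bar for fingertips. It only moves straight up and down.
- gauge_2 (a joint): Travel of T-handle 2 out of its black sleeve, m: 0 at rest, stop at 0.050. The spring pulls back 0.4 N per mm plus 0.7 N handle weight: 12 N is near 0.029. The rod emerging at the sleeve's top edge is bare metal at first, then a green band (shows from 0.025, 10.5 N), then a red one (from 0.0375, 15.5 N). Let go, it springs back to 0.
- dowel_2 (a joint): Slip of dowel 2 up out of its plinth, m: 0 seated, stop at 0.055. Pale wooden rod 22 mm thick, 20 mm bare at the start; collar, sleeve and handle rise with it (handle rise = dowel + gauge). A sound dowel does not move at 15 N; a bad one slides from about 6 N at the handle (gauge near 0.014, before green) and stays where left; a 2 N push down slides it back.
- plinth_top_2 (a point): Centre of the top face of plinth 2: wooden statue base with brass lines, 110 x 110 mm, 76 mm high, cleated to the bench (cannot move). The dowel stands here; with the dowel seated, its steel collar spans 20 to 42 mm and the black sleeve 42 to 102 mm above this point.
- figurine_mid (a point): Bystander: fragile white ceramic figurine, 117 mm tall, 60 mm across at its foot, standing loose between the plinths; the point is on its axis, half-way up. Leave it alone.
Mind the look-alikes: they are no part of the job. Leave any purple look-alike of the part that bears handle_1 alone.

How it is judged (in metres and radians):
On the way:
1. the sound dowel's gauge is held in the green (10.5 to 15.5 N) for half a second (value of joint gauge_1 between 0.0245 and 0.038 m), for 0.5 s.
At the end, for the whole second after the job is handed in: Both gauges are back at rest (under 4 mm out of their sleeves), the sound dowel is still seated (risen less than 2 mm), and the dowel that slips stands at least 22 mm out of its plinth (value of joint each of gauge_1, gauge_2 below 0.004 m and value of joint dowel_1 below 0.002 m and value of joint dowel_2 above 0.022 m); the robot touches nothing.
It fails at once if a gauge is pulled into the red (more than 40 mm, 16.5 N) (value of joint any of gauge_1, gauge_2 above 0.04 m).
It fails at once if a handle snaps back (faster than 0.3 m/s) (velocity of joint any of gauge_1, gauge_2 below -0.3 m/s).
It fails at once if the figurine is shifted more than 20 mm or tipped (distance of figurine_mid from where it was at the start of the episode above 0.02 m or angle between figurine_mid's own z axis and vertical above 0.3 rad).
It also fails if it takes over 58 s, if anything falls off the work surface, if the arm or the gripper's body presses on something with over 40 N, if the wrist force passes 120 N, or if a joint passes its speed limit or range.

## Working session

There is one attempt and no reset: what is moved stays moved. The work goes in short steps, Python scripts to look and compute and a tool call to move; the robot and the scene stay as the last step left them, time stands still between calls to the robot, and variables do not carry over. Pictures are saved under pics/ and viewed, at most 10 in all, crops included, and the job is handed in when it is done.

Besides the shell and the picture viewer there is one more tool, called after ">>>" as name(argument=value, ...), one argument or row to a line, values as JSON. send_rows: Moves the arm, as the interface text tells. Its arguments: {"type":"object","properties":{"moves":{"type":"array","items":{"type":"array","items":{"type":"array","items":{"type":"number"}}}},"jaw":{"type":"number"},"force":{"type":"number"}},"required":["moves"]}

```bash
mkdir -p pics; ls; python3 - <<'E'
from plant import robot, imaging, job
import cv2,numpy as np
o=robot.get_obs();print(o)
ims=[]
for n in("scene","top"):
    d=imaging.get_image(n);cv2.imwrite(f"pics/{n}0.png",d["img"][:,:,::-1]);np.savez(f"{n}0.npz",**d)
    print(n,d["intrinsics"],d["world_to_cam"])
E
```

```text
pics
{'time': 0.0, 'qpos': array([ 1.29337950e+00,  4.80836335e-01,  1.59685384e+00,  1.59402507e-06,
        1.06513122e+00, -4.65948785e-02]), 'joint_vel': array([-4.66015380e-04, -9.72025303e-05,  3.56565957e-03,  8.65915711e-04,
        1.70365034e-03,  1.91168042e-03]), 'joint_torque': array([-1.91219724e-04, -9.50630021e+01, -4.30201364e+01, -8.58583962e-05,
        1.20289155e-02, -2.49525380e-05]), 'eef_pos': array([148.57373795, 632.38878147, 247.67693916]), 'eef_rot': array([-3.61748068e-01, -3.12049439e+00,  1.90435119e-03]), 'wrist_force': array([-0.78073755,  0.33803168,  0.24437779]), 'ft_torque': array([ 0.02083626, -0.03415645, -0.01769709]), 'grasp_force': 0.0, 'opening': 85.34987389545233}
scene [[434.35677259   0.         251.93643248]
 [  0.         434.35677259 185.28862038]
 [  0.           0.           1.        ]] [[-9.18044891e-02  9.95715538e-01  1.10680733e-02  8.12955069e+01]
 [ 7.30911480e-01  7.49299779e-02 -6.78346450e-01 -2.47060571e+02]
 [-6.76269432e-01 -5.41854675e-02 -7.34658826e-01  1.46933442e+03]
 [ 0.00000000e+00  0.00000000e+00  0.00000000e+00  1.00000000e+00]]
top [[429.50974629   0.         251.99495145]
 [  0.         429.50974629 190.05122154]
 [  0.           0.           1.        ]] [[-1.37320573e-02 -9.99628879e-01  2.35273430e-02 -5.51831237e+01]
 [-9.81171889e-01  8.93770395e-03 -1.92929631e-01  4.64108098e+02]
 [ 1.92647750e-01 -2.57336883e-02 -9.80930488e-01  1.04548563e+03]
 [ 0.00000000e+00  0.00000000e+00  0.00000000e+00  1.00000000e+00]]
```

View pics/scene0.png

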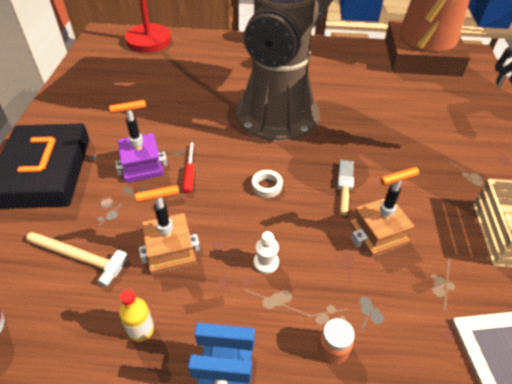

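View pics/top0.png

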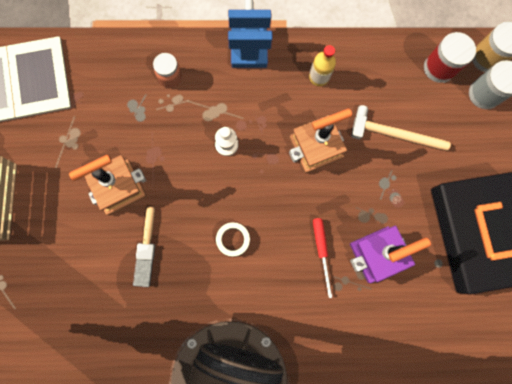

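The scene shows wooden plinths with orange handles at about (158,192) and (400,175). In the top view those handles are at (332,119) and (90,166). The purple decoy and the figurine at (267,252) scene / (227,141) top are also visible.

```bash
cat > h.py <<'E'
import numpy as np,cv2
def handles(d,rois,lo=(5,190,150),hi=(17,255,255)):
    hsv=cv2.cvtColor(d["img"],cv2.COLOR_RGB2HSV);m=cv2.inRange(hsv,lo,hi)
    out=[]
    for (x0,y0,x1,y1) in rois:
        s=np.zeros_like(m);s[y0:y1,x0:x1]=m[y0:y1,x0:x1]
        n,l,st,c=cv2.connectedComponentsWithStats(s);k=1+st[1:,4].argmax()
        ys,xs=np.where(l==k);r=cv2.minAreaRect(np.c_[xs,ys].astype(np.float32))
        b=cv2.boxPoints(r);e=[np.linalg.norm(b[i]-b[(i+1)%4]) for i in range(2)]
        i=0 if e[0]<e[1] else 1
        out.append((np.array(r[0]),(b[i]+b[(i+1)%4])/2,(b[(i+2)%4]+b[(i+3)%4])/2,st[k,4]))
    return out
def cast(d,p,z):
    W=d["world_to_cam"];R,t=W[:3,:3],W[:3,3];c=-R.T@t
    v=R.T@np.linalg.inv(d["intrinsics"])@np.r_[p,1];return c+v*(z-c[2])/v[2]
def tri(d1,p1,d2,p2):
    P=[d["intrinsics"]@d["world_to_cam"][:3] for d in(d1,d2)]
    x=cv2.triangulatePoints(*P,np.array(p1,float).reshape(2,1),np.array(p2,float).reshape(2,1));return (x[:3]/x[3]).ravel()
E
python3 - <<'E'
from h import *
s=np.load("scene0.npz");t=np.load("top0.npz")
S=handles(s,[(130,180,182,205),(375,160,425,190)]);T=handles(t,[(308,105,356,133),(65,150,114,182)])
for a,b in zip(S,T):
    print(a,b)
    print("tri",tri(s,a[0],t,b[0]).round(1))
    for d,q in((s,a),(t,b)):
        c,e,f=[cast(d,p,218) for p in q[:3]];v=e-f;print(c.round(1),np.linalg.norm(v).round(1),np.arctan2(v[1],v[0]).round(3))
print(cast(t,(227,141),60),cast(s,(267,252),60))
E
```

```text
Traceback (most recent call last):
  File "h.py", line 7, in handles
    n,l,st,c=cv2.connectedComponentsWithStats(s);k=1+st[1:,4].argmax()
                                                     ~~~~~~~~~~~~~~~^^
ValueError: attempt to get argmax of an empty sequence
```

```bash
cat > m.py <<'E'
from h import *
s=np.load("scene0.npz");t=np.load("top0.npz")
for d,n,p in((s,'s',(158,192)),(s,'s',(400,176)),(t,'t',(332,119)),(t,'t',(90,166)),(t,'w',(320,150)),(s,'w',(170,235))):
    print(n,cv2.cvtColor(d["img"],cv2.COLOR_RGB2HSV)[p[1],p[0]])
lo,hi=(5,215,180),(19,255,255)
S=handles(s,[(130,180,182,205),(375,160,425,190)],lo,hi);T=handles(t,[(308,105,356,133),(65,150,114,182)],lo,hi)
for a,b in zip(S,T):
    print(a,b)
    print("tri",tri(s,a[0],t,b[0]).round(1))
    for d,q in((s,a),(t,b)):
        c,e,f=[cast(d,p,218) for p in q[:3]];v=e-f;print(c.round(1),np.linalg.norm(v).round(1),np.arctan2(v[1],v[0]).round(3))
print(cast(t,(227,141),60),cast(s,(267,252),60))
E
python3 m.py || python3 -c "
exec(open('m.py').read().split('lo,hi')[0])"
```

```text
s [ 20 183 255]
s [ 24 161 255]
t [ 14 166 253]
t [ 16 160 253]
w [ 13 141 240]
w [ 16 136 246]
s [ 20 183 255]
s [ 24 161 255]
t [ 14 166 253]
t [ 16 160 253]
w [ 13 141 240]
w [ 16 136 246]Traceback (most recent call last):
  File "m.py", line 6, in <module>
    S=handles(s,[(130,180,182,205),(375,160,425,190)],lo,hi);T=handles(t,[(308,105,356,133),(65,150,114,182)],lo,hi)
  File "h.py", line 7, in handles
    n,l,st,c=cv2.connectedComponentsWithStats(s);k=1+st[1:,4].argmax()
                                                     ~~~~~~~~~~~~~~~^^
ValueError: attempt to get argmax of an empty sequence
```

```bash
python3 - <<'E'
from h import *
for n,(x0,y0,x1,y1) in (("scene",(130,180,182,205)),("top",(308,105,356,133))):
    d=np.load(n+"0.npz");im=d["img"];h=cv2.cvtColor(im,cv2.COLOR_RGB2HSV)[y0:y1,x0:x1];
    print(im.dtype,np.array2string(h[::4,::6,0]),np.array2string(h[::4,::6,1]),np.array2string(h[::4,::6,2]))
E
```

```text
uint8 [[145 156   1   9  10  10  10  10   9]
 [ 11   9  10  10  11  10  10  10   9]
 [ 12  11  11  10  10  12  17  20  13]
 [ 13  11  15  20  21  20  18  15  11]
 [ 10  17  19  17  14  11  10  11  10]
 [ 10  10  10  11  10  16  10  10  10]
 [ 10  10  10  10   9  15  10  10  10]] [[149 128 112 155 154 156 152 157 156]
 [163 157 157 152 159 164 161 163 153]
 [110 159 124 149 173 189 189 182 195]
 [103 174 182 185 178 179 185 195 204]
 [151 179 181 190 199 181 191 166 158]
 [155 193 204 186 138  29 158 156 163]
 [156 160 158 157 143  35 140 153 159]] [[135 126 141 156 154 159 154 184 118]
 [155 156 159 159 156 148 147 182 120]
 [162 148 138 154 181 249 255 255 241]
 [164 185 255 255 255 255 255 255 234]
 [176 255 255 255 255 241 186 166 170]
 [176 213 220 171 161 236 145 154 144]
 [178 178 178 180 125 227 120 148 148]]
uint8 [[10 11 10 10 10  9 10 11]
 [10 10 10 10  9 10  9  9]
 [10 10 10 10 10 12 15 12]
 [10 10 10 12 15 14 10 10]
 [10 11 15 15 11 10 10 10]
 [12 14 11  9 12 11 10 11]
 [11 10  7  7 10 10 10 10]] [[147 146 147 146 149 142 143 147]
 [145 147 147 148 148 147 163 167]
 [150 146 148 151 151 173 162 172]
 [147 146 150 166 164 164 184 164]
 [142 165 165 162 180 170 147 148]
 [148 170 173 175  67 148 147 148]
 [146 177 108  35 136 143 142 147]] [[158 159 154 154 156 154 153 153]
 [156 158 158 160 159 160 195 203]
 [133 157 158 157 167 253 254 254]
 [125 126 155 248 254 254 231 143]
 [131 234 254 254 244 162 149 124]
 [212 251 250 176  87 138 144 122]
 [223 205  87  66 116 137 131  73]]
```

```bash
sed -i 's/^lo,hi=.*/lo,hi=(8,150,205),(27,255,255)/' m.py; python3 m.py
```

```text
s [ 20 183 255]
s [ 24 161 255]
t [ 14 166 253]
t [ 16 160 253]
w [ 13 141 240]
w [ 16 136 246]
(array([156.53845215, 192.69230652]), array([178.26923, 188.34616], dtype=float32), array([134.80768, 197.03845], dtype=float32), np.int32(409)) (array([330.73391724, 118.39681244]), array([350.42978, 109.70746], dtype=float32), array([311.03806, 127.08617], dtype=float32), np.int32(340))
tri [ 588.7 -232.5  221.1]
[ 585.9 -234.2  218. ] 92.3 1.945
[ 589.8 -232.6  218. ] 98.2 -1.15
(array([400.58758545, 174.79776001]), array([418.5621 , 169.51114], dtype=float32), array([382.61307, 180.08438], dtype=float32), np.int32(351)) (array([ 89.02035522, 166.54298401]), array([108.64366, 157.24774], dtype=float32), array([ 69.39705, 175.83823], dtype=float32), np.int32(333))
tri [482.9 290.8 222.4]
[478.2 293.4 218. ] 94.6 2.028
[484.  291.5 218. ] 90.2 -1.108
[589.28092277   2.15653488  60.        ] [606.05289542   8.91446829  60.        ]
```

```bash
cat > go.py <<'E'
import sys
from h import *
from plant import robot
from scipy.spatial.transform import Rotation as Ro
# usage: go.py x y z baranglerad
o=robot.get_obs();R=Ro.from_rotvec(o["eef_rot"]).as_matrix();p=o["eef_pos"]
x,y,z,a=map(float,sys.argv[1:5])
d=R.T@(np.array([x,y,z])-p)/10
b=R.T@np.array([np.cos(a),np.sin(a),0])
r=np.arctan2(b[1],b[0]);r=(r+np.pi/2)%np.pi-np.pi/2
print("shift cm",d.round(2),"roll",round(r,3),"alt",round(r-np.sign(r)*np.pi,3),"pos",p.round(1),"z axis",R[:,2].round(3),"q",o["qpos"].round(2),"F",o["wrist_force"].round(2))
E
python3 go.py 482 292 300 2.03
```

```text
shift cm [-40.25 -25.52  -5.2 ] roll 0.881 alt -2.261 pos [148.6 632.5 247.7] z axis [-0.    -0.001 -1.   ] q [ 1.29  0.48  1.6   0.    1.07 -0.05] F [-0.17 -0.5   0.  ]
```

>>> send_rows(
  moves=[
    [[0,0,-2.5,0],[-2,-1.5,-5.2,0.1],[-5,-3,-5.2,0.2],[-8,-5,-5.2,0.3],[-11,-7,-5.2,0.4],[-14,-9,-5.2,0.5],[-17,-11,-5.2,0.6],[-20,-12.8,-5.2,0.7],[-23,-14.5,-5.2,0.8],[-26,-16.5,-5.2,0.88]],
  ],
  jaw=8.5,
  force=60,
)

```text
time: 0.93
eef_pos: [365.0, 411.5, 300.2]
eef_rot: [-1.663, -2.665, 0.0]
wrist_force: [0.9, 0.7, 0.0]
opening: 85.0
grasp_force: 0.0
```

```bash
python3 go.py 482 292 300 2.03
```

```text
shift cm [-15.87   5.26   0.02] roll -0.004 alt 3.137 pos [365.  411.5 300.2] z axis [-0. -0. -1.] q [0.79 0.29 1.76 0.   1.09 0.34] F [0.86 0.66 0.03]
```

>>> send_rows(
  moves=[
    [[-2,0.7,0,0],[-5,1.6,0,0],[-8,2.6,0,0],[-11,3.6,0,0],[-13.5,4.5,0,0],[-15.2,5,0,0],[-15.9,5.3,0,0],[-15.9,5.3,0,0],[-15.9,5.3,0,0],[-15.9,5.3,0,0]],
  ],
)

```text
time: 1.77
eef_pos: [481.3, 294.4, 300.2]
eef_rot: [-1.656, -2.669, 0.0]
wrist_force: [-0.4, -0.3, 0.0]
opening: 85.1
grasp_force: 0.0
```

```bash
python3 go.py 482 292 220 2.03; python3 - <<'E'
from plant import imaging
import cv2,numpy as np
a=imaging.get_image("scene")["img"][100:270,320:490];b=imaging.get_image("top")["img"][80:250,20:190]
cv2.imwrite("pics/b1.png",cv2.resize(np.hstack([a,b]),None,fx=2.3,fy=2.3,interpolation=2)[:,:,::-1])
E
```

```text
shift cm [-0.25 -0.04  8.02] roll 0.001 alt -3.14 pos [481.3 294.4 300.2] z axis [-0.001  0.    -1.   ] q [0.49 0.31 1.73 0.   1.1  0.03] F [-0.36 -0.33  0.02]
```

View pics/b1.png

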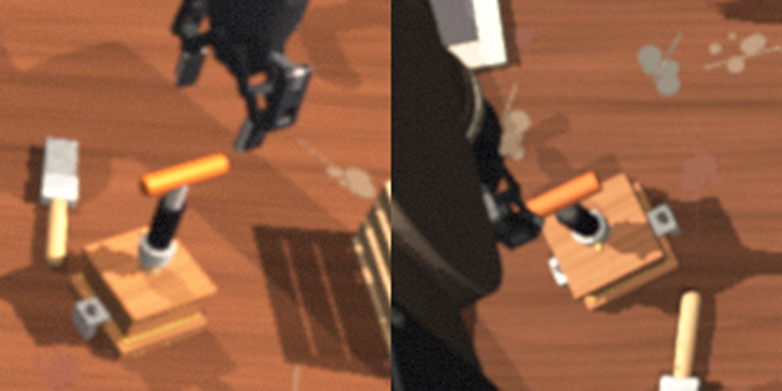

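The picture shows the open fingers straddling the bar's line, centred over handle B at crop pixels (185,172) left and (563,193) right. I'm descending.

>>> send_rows(
  moves=[
    [[-0.2,0,2,0],[-0.2,0,4,0],[-0.2,0,5.5,0],[-0.2,0,7,0],[-0.2,0,8,0],[-0.2,0,8.5,0],[-0.2,0,8.5,0],[-0.2,0,8.5,0],[-0.2,0,8.5,0],[-0.2,0,8.5,0]],
  ],
)

```text
time: 2.7
eef_pos: [483.4, 292.2, 216.1]
eef_rot: [1.656, 2.669, 0.002]
wrist_force: [-0.1, -0.3, 0.8]
opening: 85.3
grasp_force: 0.0
```

>>> send_rows(
  moves=[
    [[0,0,0,0],[0,0,0,0],[0,0,0,0],[0,0,0,0],[0,0,0,0],[0,0,0,0],[0,0,0,0],[0,0,0,0],[0,0,0,0],[0,0,0,0]],
  ],
  jaw=0.5,
  force=60,
)

```text
time: 3.53
eef_pos: [480.8, 290.8, 215.5]
eef_rot: [-1.655, -2.667, 0.006]
wrist_force: [-15.2, -7.8, 18.8]
opening: 18.1
grasp_force: 58.0
```

>>> send_rows(
  moves=[
    [[0,-0.05,0,0],[0,-0.1,0,0],[0,-0.15,0,0],[0,-0.2,0,0],[0,-0.2,0,0],[0,-0.2,-0.1,0],[0,-0.2,-0.2,0],[0,-0.2,-0.3,0],[0,-0.2,-0.3,0],[0,-0.2,-0.3,0]],
  ],
)

```text
time: 4.37
eef_pos: [480.3, 290.6, 217.9]
eef_rot: [-1.656, -2.668, 0.003]
wrist_force: [-5.1, -2.6, -1.6]
opening: 18.3
grasp_force: 58.5
```

>>> send_rows(
  moves=[
    [[0,0,-0.1,0],[0,0,-0.2,0],[0,0,-0.3,0],[0,0,-0.4,0],[0,0,-0.5,0],[0,0,-0.6,0],[0,0,-0.7,0],[0,0,-0.7,0],[0,0,-0.7,0],[0,0,-0.7,0]],
  ],
)

```text
time: 5.2
eef_pos: [480.3, 290.6, 224.7]
eef_rot: [-1.656, -2.668, 0.003]
wrist_force: [-4.5, -2.2, -3.7]
opening: 18.2
grasp_force: 58.6
```

>>> send_rows(
  moves=[
    [[0,0,-0.1,0],[0,0,-0.2,0],[0,0,-0.3,0],[0,0,-0.4,0],[0,0,-0.5,0],[0,0,-0.6,0],[0,0,-0.7,0],[0,0,-0.8,0],[0,0,-0.9,0],[0,0,-0.9,0]],
  ],
)

```text
time: 6.03
eef_pos: [480.4, 290.6, 233.9]
eef_rot: [-1.656, -2.669, 0.003]
wrist_force: [-5.3, -3.3, -6.0]
opening: 18.0
grasp_force: 58.7
```

>>> send_rows(
  moves=[
    [[0,0,-0.1,0],[0,0,-0.2,0],[0,0,-0.3,0],[0,0,-0.3,0],[0,0,-0.3,0],[0,0,-0.3,0],[0,0,-0.3,0],[0,0,-0.3,0],[0,0,-0.3,0],[0,0,-0.3,0]],
  ],
)

```text
time: 6.87
eef_pos: [480.4, 290.6, 236.8]
eef_rot: [-1.656, -2.669, 0.003]
wrist_force: [-5.1, -1.5, -5.5]
opening: 18.4
grasp_force: 58.7
```

>>> send_rows(
  moves=[
    [[0,0,-0.1,0],[0,0,-0.2,0],[0,0,-0.3,0],[0,0,-0.4,0],[0,0,-0.5,0],[0,0,-0.5,0],[0,0,-0.5,0],[0,0,-0.5,0],[0,0,-0.5,0],[0,0,-0.5,0]],
  ],
)

```text
time: 7.7
eef_pos: [480.4, 290.6, 241.7]
eef_rot: [-1.656, -2.668, 0.003]
wrist_force: [-4.1, -2.5, -5.8]
opening: 18.2
grasp_force: 58.7
```

```bash
python3 - <<'E'
from plant import imaging
import cv2,numpy as np
a=imaging.get_image("scene")["img"][120:270,320:470];b=np.load("scene0.npz")["img"][120:270,320:470]
cv2.imwrite("pics/b2.png",cv2.resize(np.hstack([b,a]),None,fx=2.6,fy=2.6,interpolation=2)[:,:,::-1])
E
```

```text
(no output)
```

View pics/b2.png

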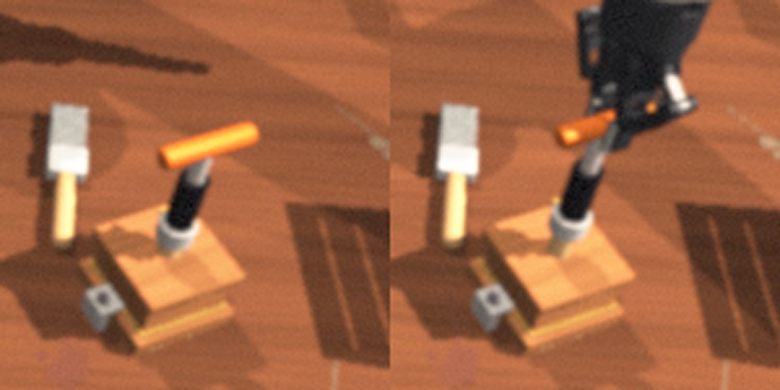

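The collar has risen in the picture, from (178,240) to (571,225) with pale dowel bared below it. The force is holding at about 5.8 N, so dowel B is the one that slips. I'll draw it up to a total rise of about 49 mm.

>>> send_rows(
  moves=[
    [[0,0,-0.2,0],[0,0,-0.4,0],[0,0,-0.6,0],[0,0,-0.8,0],[0,0,-1.0,0],[0,0,-1.2,0],[0,0,-1.4,0],[0,0,-1.6,0],[0,0,-1.8,0],[0,0,-2.0,0]],
  ],
)

```text
time: 8.58
eef_pos: [480.4, 290.6, 262.0]
eef_rot: [-1.656, -2.668, 0.003]
wrist_force: [-5.5, -2.2, -5.5]
opening: 18.2
grasp_force: 58.7
```

>>> send_rows(
  moves=[
    [[0,0,-0.1,0],[0,0,-0.2,0],[0,0,-0.2,0],[0,0,-0.1,0],[0,0,0,0],[0,0,0.1,0],[0,0,0.2,0],[0,0,0.3,0],[0,0,0.4,0],[0,0,0.4,0]],
  ],
)

```text
time: 9.42
eef_pos: [480.4, 290.6, 257.9]
eef_rot: [-1.656, -2.669, 0.003]
wrist_force: [-6.2, -3.9, -3.2]
opening: 18.1
grasp_force: 58.8
```

>>> send_rows(
  moves=[
    [[0,0,0.1,0],[0,0,0.2,0],[0,0,0.3,0],[0,0,0.4,0],[0,0,0.5,0],[0,0,0.5,0],[0,0,0.5,0],[0,0,0.5,0],[0,0,0.5,0],[0,0,0.5,0]],
  ],
)

```text
time: 10.25
eef_pos: [480.4, 290.6, 253.1]
eef_rot: [-1.656, -2.669, 0.003]
wrist_force: [-7.2, -4.0, -1.8]
opening: 18.3
grasp_force: 58.9
```

>>> send_rows(
  moves=[
    [[0,0,0.05,0],[0,0,0.1,0],[0,0,0.15,0],[0,0,0.2,0],[0,0,0.2,0],[0,0,0.2,0],[0,0,0.2,0],[0,0,0.2,0],[0,0,0.2,0],[0,0,0.2,0]],
  ],
)

```text
time: 11.08
eef_pos: [480.4, 290.7, 251.2]
eef_rot: [-1.656, -2.669, 0.002]
wrist_force: [-7.0, -4.1, -1.8]
opening: 18.3
grasp_force: 59.0
```

>>> send_rows(
  moves=[
    [[0,0,0.05,0],[0,0,0.1,0],[0,0,0.15,0],[0,0,0.2,0],[0,0,0.25,0],[0,0,0.25,0],[0,0,0.25,0],[0,0,0.25,0],[0,0,0.25,0],[0,0,0.25,0]],
  ],
)

```text
time: 11.92
eef_pos: [480.4, 290.7, 248.8]
eef_rot: [-1.656, -2.669, 0.002]
wrist_force: [-8.3, -4.1, 1.4]
opening: 18.4
grasp_force: 59.4
```

>>> send_rows(
  moves=[
    [[0,0,0.05,0],[0,0,0.1,0],[0,0,0.15,0],[0,0,0.15,0],[0,0,0.15,0],[0,0,0.15,0],[0,0,0.15,0],[0,0,0.15,0],[0,0,0.15,0],[0,0,0.15,0]],
  ],
)

```text
time: 12.75
eef_pos: [480.4, 290.7, 247.3]
eef_rot: [-1.656, -2.669, 0.002]
wrist_force: [-7.6, -3.5, 0.2]
opening: 18.3
grasp_force: 59.4
```

>>> send_rows(
  moves=[
    [[0,0,0,0],[0,0,0,0],[0,0,0,0],[0,0,0,0],[0,0,0,0],[0,0,0,0],[0,0,0,0],[0,0,0,0],[0,0,0,0],[0,0,0,0]],
  ],
  jaw=8.5,
)

```text
time: 13.58
eef_pos: [481.2, 291.0, 247.3]
eef_rot: [-1.657, -2.669, 0.0]
wrist_force: [-0.2, -0.0, -0.0]
opening: 84.9
grasp_force: 0.0
```

>>> send_rows(
  moves=[
    [[0,0,-1,0],[0,0,-2.5,0],[0,0,-4,0],[0,0,-5.5,0],[0,0,-7,0],[0,0,-8,0],[0,0,-8,0],[0,0,-8,0],[0,0,-8,0],[0,0,-8,0]],
  ],
)

```text
time: 14.42
eef_pos: [480.8, 290.8, 326.4]
eef_rot: [-1.656, -2.669, 0.002]
wrist_force: [-0.2, -0.4, -0.0]
opening: 85.2
grasp_force: 0.0
```

```bash
python3 go.py 588 -233 320 1.97; python3 - <<'E'
from plant import imaging
import cv2,numpy as np
d=imaging.get_image("scene");a=d["img"]
b=np.load("scene0.npz")["img"]
cv2.imwrite("pics/b3.png",cv2.resize(np.hstack([b[120:270,320:470],a[120:270,320:470]]),None,fx=2.6,fy=2.6,interpolation=2)[:,:,::-1])
E
```

```text
shift cm [-51.7  -13.65   0.66] roll 0.061 alt -3.081 pos [480.8 290.8 326.4] z axis [-0.001 -0.001 -1.   ] q [0.49 0.28 1.7  0.   1.16 0.03] F [-0.2  -0.36 -0.03]
```

View pics/b3.png

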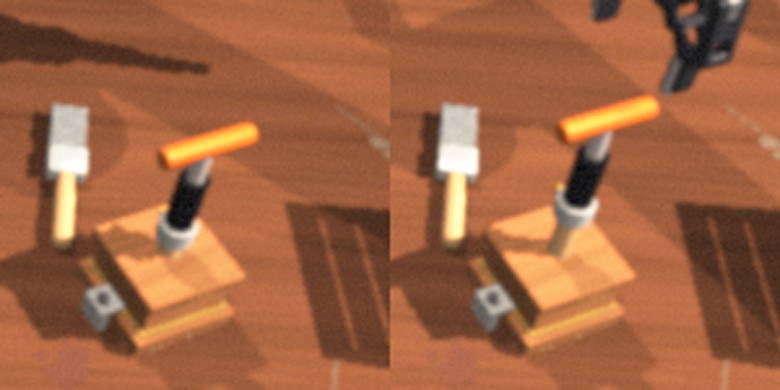

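The right half shows dowel B standing proud, with pale wood from (560,250) to (573,215) and the handle back against its sleeve. Next is handle A.

>>> send_rows(
  moves=[
    [[-1.5,-0.4,0,0],[-4,-1.1,0,0.01],[-7,-1.9,0,0.02],[-10,-2.7,0,0.03],[-13,-3.4,0,0.04],[-16,-4.2,0,0.05],[-19,-5,0,0.06],[-22,-5.8,0,0.06],[-25,-6.6,0,0.06],[-28,-7.4,0,0.06]],
  ],
)

```text
time: 15.3
eef_pos: [539.0, 5.8, 326.8]
eef_rot: [-1.735, -2.618, 0.001]
wrist_force: [0.6, 0.2, 0.4]
opening: 84.7
grasp_force: 0.0
```

```bash
python3 go.py 587 -233 310 1.97
```

```text
shift cm [-23.86  -4.88   1.67] roll 0.001 alt -3.141 pos [539.    5.8 326.8] z axis [-0.001  0.    -1.   ] q [-0.05  0.25  1.75  0.    1.14 -0.45] F [0.63 0.21 0.41]
```

>>> send_rows(
  moves=[
    [[-3,-0.6,0,0],[-6,-1.2,0,0],[-9,-1.8,0.2,0],[-12,-2.4,0.5,0],[-15,-3,0.8,0],[-18,-3.7,1.1,0],[-21,-4.3,1.4,0],[-23,-4.7,1.7,0],[-23.9,-4.9,1.7,0],[-23.9,-4.9,1.7,0]],
  ],
)

```text
time: 16.13
eef_pos: [587.0, -233.6, 309.2]
eef_rot: [-1.738, -2.616, 0.001]
wrist_force: [0.2, -0.2, -0.1]
opening: 85.1
grasp_force: 0.0
```

```bash
python3 go.py 587 -233 216 1.97; python3 - <<'E'
from plant import imaging
import cv2,numpy as np
a=imaging.get_image("scene")["img"][100:270,80:250];b=imaging.get_image("top")["img"][50:220,240:410]
cv2.imwrite("pics/a1.png",cv2.resize(np.hstack([a,b]),None,fx=2.3,fy=2.3,interpolation=2)[:,:,::-1])
E
```

```text
shift cm [0.05 0.04 9.32] roll -0.001 alt 3.14 pos [ 587.  -233.6  309.2] z axis [-0.001  0.    -1.   ] q [-0.43  0.4   1.57 -0.    1.17 -0.82] F [ 0.22 -0.19 -0.11]
```

View pics/a1.png

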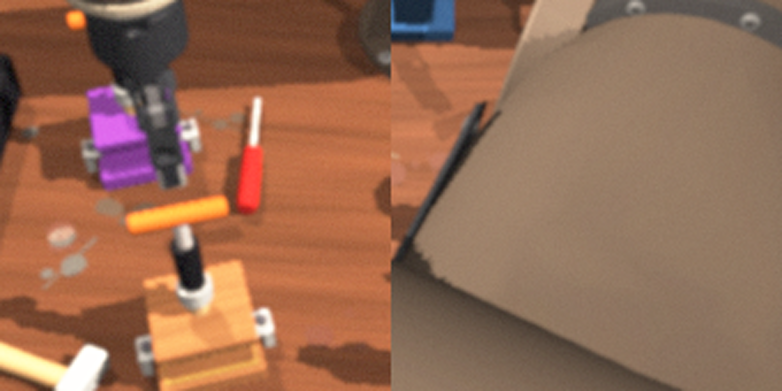

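The scene view shows the gripper centred over bar A at (178,214). The top view is blocked by the arm. I'm descending and gripping.

>>> send_rows(
  moves=[
    [[0,0,2,0],[0,0,4,0],[0,0,6,0],[0,0,7.5,0],[0,0,8.5,0],[0,0,9.2,0],[0,0,9.2,0],[0,0,9.2,0],[0,0,9.2,0],[0,0,9.2,0]],
  ],
)

```text
time: 17.07
eef_pos: [587.6, -232.0, 219.3]
eef_rot: [1.735, 2.617, 0.0]
wrist_force: [0.1, 0.8, 0.1]
opening: 84.9
grasp_force: 0.0
```

>>> send_rows(
  moves=[
    [[0,0,0,0],[0,0,0,0],[0,0,0,0],[0,0,0,0],[0,0,0,0],[0,0,0,0],[0,0,0,0],[0,0,0,0],[0,0,0,0],[0,0,0,0]],
  ],
  jaw=0.5,
  force=60,
)

```text
time: 17.9
eef_pos: [586.0, -232.4, 218.6]
eef_rot: [-1.735, -2.617, 0.002]
wrist_force: [-9.7, -4.1, 10.1]
opening: 18.1
grasp_force: 58.3
```

>>> send_rows(
  moves=[
    [[0,-0.05,0,0],[0,-0.1,0,0],[0,-0.1,-0.2,0],[0,-0.1,-0.3,0],[0,-0.1,-0.5,0],[0,-0.1,-0.7,0],[0,-0.1,-0.9,0],[0,-0.1,-1.1,0],[0,-0.1,-1.2,0],[0,-0.1,-1.2,0]],
  ],
)

```text
time: 18.73
eef_pos: [585.8, -232.4, 230.1]
eef_rot: [-1.735, -2.618, 0.001]
wrist_force: [-4.0, -3.6, -6.0]
opening: 18.1
grasp_force: 58.6
```

>>> send_rows(
  moves=[
    [[0,0,-0.2,0],[0,0,-0.3,0],[0,0,-0.4,0],[0,0,-0.5,0],[0,0,-0.7,0],[0,0,-0.8,0],[0,0,-0.9,0],[0,0,-1,0],[0,0,-1,0],[0,0,-1,0]],
  ],
)

```text
time: 19.57
eef_pos: [585.7, -232.4, 239.6]
eef_rot: [-1.735, -2.617, 0.001]
wrist_force: [-2.8, -4.6, -8.3]
opening: 18.1
grasp_force: 58.7
```

Sound so far: the force is 8.3 N at about 21 mm. I'll go up another 9 mm.

>>> send_rows(
  moves=[
    [[0,0,-0.1,0],[0,0,-0.2,0],[0,0,-0.3,0],[0,0,-0.4,0],[0,0,-0.5,0],[0,0,-0.6,0],[0,0,-0.7,0],[0,0,-0.8,0],[0,0,-0.9,0],[0,0,-0.9,0]],
  ],
)

```text
time: 20.4
eef_pos: [585.7, -232.4, 248.5]
eef_rot: [-1.735, -2.617, 0.001]
wrist_force: [-2.1, -4.2, -12.6]
opening: 17.9
grasp_force: 58.8
```

```bash
python3 - <<'E'
from plant import imaging
import cv2,numpy as np
a=imaging.get_image("scene")["img"][140:260,100:220];b=np.load("scene0.npz")["img"][140:260,100:220]
cv2.imwrite("pics/a2.png",cv2.resize(np.hstack([b,a]),None,fx=3.3,fy=3.3,interpolation=2)[:,:,::-1])
E
```

```text
(no output)
```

View pics/a2.png

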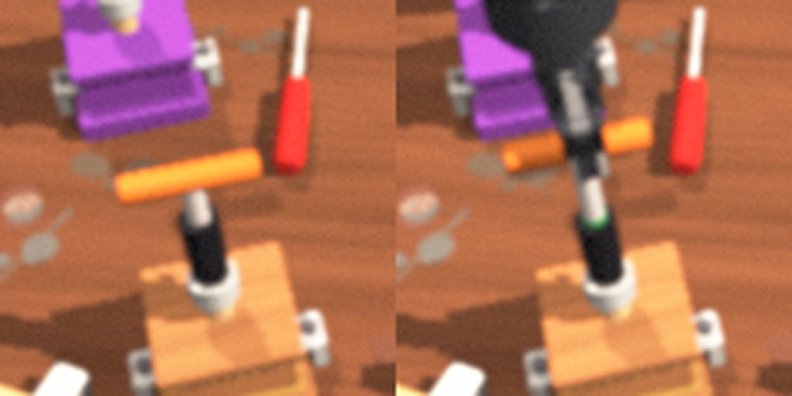

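The green band shows at the sleeve's edge at (597,220), and the collar has not moved. The force is 12.6 N. I'll hold for over a second, then ease down.

>>> send_rows(
  moves=[
    [[0,0,0,0],[0,0,0,0],[0,0,0,0],[0,0,0,0],[0,0,0,0],[0,0,0,0],[0,0,0,0],[0,0,0,0],[0,0,0,0],[0,0,0,0]],
  ],
)

```text
time: 21.28
eef_pos: [585.6, -232.3, 248.3]
eef_rot: [-1.735, -2.617, 0.001]
wrist_force: [-1.2, -5.1, -11.3]
opening: 18.1
grasp_force: 58.8
```

>>> send_rows(
  moves=[
    [[0,0,0,0],[0,0,0,0],[0,0,0,0],[0,0,0.1,0],[0,0,0.3,0],[0,0,0.5,0],[0,0,0.7,0],[0,0,0.9,0],[0,0,1.1,0],[0,0,1.3,0]],
  ],
)

```text
time: 22.12
eef_pos: [585.7, -232.4, 235.6]
eef_rot: [-1.735, -2.617, 0.001]
wrist_force: [-3.1, -4.9, -6.9]
opening: 18.3
grasp_force: 58.9
```

>>> send_rows(
  moves=[
    [[0,0,0.2,0],[0,0,0.4,0],[0,0,0.6,0],[0,0,0.8,0],[0,0,1,0],[0,0,1.2,0],[0,0,1.3,0],[0,0,1.4,0],[0,0,1.4,0],[0,0,1.4,0]],
  ],
)

```text
time: 22.95
eef_pos: [585.8, -232.4, 222.1]
eef_rot: [-1.735, -2.618, 0.001]
wrist_force: [-5.8, -3.6, -2.8]
opening: 18.1
grasp_force: 59.5
```

>>> send_rows(
  moves=[
    [[0,0,0.1,0],[0,0,0.2,0],[0,0,0.3,0],[0,0,0.35,0],[0,0,0.35,0],[0,0,0.35,0],[0,0,0.35,0],[0,0,0.35,0],[0,0,0.35,0],[0,0,0.35,0]],
  ],
)

```text
time: 23.78
eef_pos: [585.8, -232.4, 218.8]
eef_rot: [-1.735, -2.618, 0.001]
wrist_force: [-4.8, -4.6, -0.2]
opening: 18.1
grasp_force: 60.0
```

Back at rest, so I'll press down 0.5 mm more, then release and withdraw.

>>> send_rows(
  moves=[
    [[0,0,0.05,0],[0,0,0.05,0],[0,0,0.05,0],[0,0,0.05,0],[0,0,0.05,0],[0,0,0.05,0],[0,0,0.05,0],[0,0,0.05,0],[0,0,0.05,0],[0,0,0.05,0]],
  ],
)

```text
time: 24.62
eef_pos: [585.9, -232.5, 218.7]
eef_rot: [-1.736, -2.618, 0.001]
wrist_force: [-7.9, -3.2, 3.0]
opening: 17.7
grasp_force: 60.5
```

>>> send_rows(
  moves=[
    [[0,0,0,0],[0,0,0,0],[0,0,0,0],[0,0,0,0],[0,0,0,0],[0,0,0,0],[0,0,0,0],[0,0,0,0],[0,0,0,0],[0,0,0,0]],
  ],
  jaw=8.5,
)

```text
time: 25.45
eef_pos: [586.2, -232.3, 218.3]
eef_rot: [-1.736, -2.618, -0.0]
wrist_force: [0.5, 0.9, 0.0]
opening: 84.8
grasp_force: 0.0
```

>>> send_rows(
  moves=[
    [[0,0,-1,0],[0,0,-2.5,0],[0,0,-4,0],[0,0,-5.5,0],[0,0,-7,0],[0,0,-8.5,0],[0,0,-9,0],[0,0,-9,0],[0,0,-9,0],[0,0,-9,0]],
  ],
)

```text
time: 26.28
eef_pos: [585.8, -232.1, 307.4]
eef_rot: [-1.735, -2.617, 0.0]
wrist_force: [-0.6, -0.3, -0.5]
opening: 85.3
grasp_force: 0.0
```

```bash
python3 - <<'E'
from plant import imaging,robot
import cv2
a=imaging.get_image("scene")["img"][100:290,80:460]
cv2.imwrite("pics/f.png",cv2.resize(a,None,fx=2.1,fy=2.1,interpolation=2)[:,:,::-1]);print(robot.get_obs()["wrist_force"])
E
```

```text
[ 0.06467613 -1.42997148 -0.02969427]
```

View pics/f.png

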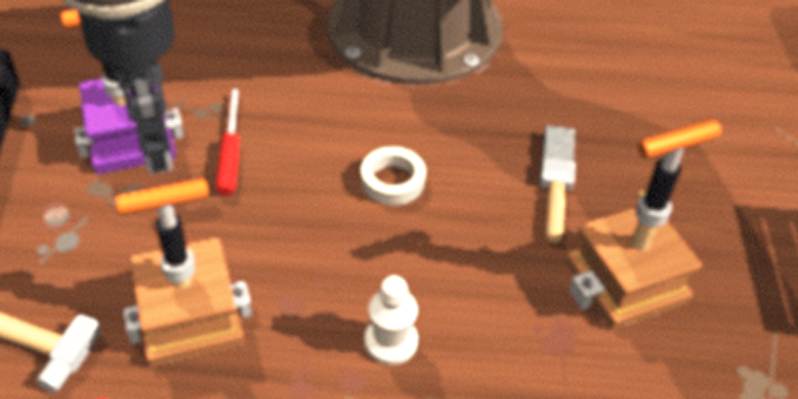

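The final picture shows handle A down on its sleeve (162,195) with its dowel seated. Dowel B stands proud (650,230) with its gauge at rest, the figurine (392,320) is upright, and the gripper is clear.

```bash
python3 -c "
from plant import job
print(job.job_done())"
```

```text
the job is handed in; nothing more can be done
None
```

The job is handed in, with no verdict returned: the sound dowel (robot's right) held about 12 N in the green for over a second and was eased back to rest, the bad one (robot's left) stands roughly 31 mm proud with its handle eased down, and the figurine was not touched.

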